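Set the yarn canister's bayonet lid to its loading position and hold it

TASK

Please put the cream bayonet lid on the clear yarn canister: lower it with its slit at the white dot so that the three lugs drop through the gaps in the mouth and the lid lies flat on the rim, then turn it clockwise (seen from above) only half-way to the lock, to where its slit lines up with the cream-lined notch in the rim and I can lay the yarn in. Stop there, short of the click, and finish while still gripping the lid's handle and keeping it in that position. Leave the other things on the counter alone.

Things in the scene. Friction and masses are not known exactly. Their poses are not given: they have to be found in the camera images.
- lid_grip (a point): Centre of the loose lid's bar handle: 45.5 mm above the bottom of its plug (on which the lid stands), 29 mm above the flange's underside. Cream bar 50 mm long (along x), 18 mm wide (along y), 36 mm tall above the flange, on a plinth 54x24 mm, 2.5 mm high. Axes: z up; -x points from the centre to the slit, along the bar.
- lid: The lid, cream plastic, 0.12 kg; origin at the centre of its plug's bottom, axes as lid_grip. Flange 108 mm across, 7 mm thick; under it a plug 80 mm across, 16.5 mm deep; at its bottom 3 lugs 5 mm high, 15 mm long round the plug, out to 92 mm across, at 30, 155 and 265 degrees counter-clockwise from the slit (from above): it goes in one way round only.
- lid_slit (a point): The slit cut into the edge of the lid's flange, 8 mm wide at the edge and open to it: the point 50 mm from the lid's axis, at the level of the flange's underside.
- canister: Round canister, fixed to the counter: dark foot 114 mm across, clear wall, ball of yarn inside, dark collar 118 mm across up to 92.5 mm, rim 107 mm across at 100 mm above the counter. Origin at the centre of its underside, z up, -x points to the notch. With the flange lying on the rim the lid's plug bottom is 83.5 mm and the handle's centre 129 mm above the counter.
- canister_mouth (a point): Centre of the mouth, at rim level. Mouth 83 mm across inside inward catches 10 mm deep; three gaps in the catches (95 mm across, 20 mm long round the mouth) let the lugs through when the slit is at the white dot. The lugs then lie 1.5 mm below the catches and the lid turns clockwise only.
- canister_notch (a point): The yarn notch in the rim, lined in cream, 12 mm wide, 6.5 mm deep: the point 50 mm from the canister's axis at rim level. The lid's slit lies over it after a clockwise turn of 40 degrees from the white dot: the half-way position. Up to here the lid turns freely, with light friction.
- canister_open (a point): Point on the rim beside the white dot on the collar, 50 mm from the canister's axis: where the lid's slit must be when the lid goes in, 40 degrees counter-clockwise (from above) of the notch.
- canister_locked (a point): Point on the rim beside the orange dot on the collar, 50 mm from the axis, 40 degrees clockwise of the notch: where the slit would be when locked, at the end stop. About 15 degrees past the notch a sprung ball begins to resist; it clicks in behind a lug just before the end stop.
- tape_roll: roll of masking tape, lying flat, 104 mm across and 25 mm high; bystander, origin at the centre of its underside
- marker_tin: round flat teal tin, 64 mm across and 25 mm high; bystander, origin at the centre of its underside
- thread_red: upright spool of red thread, 31 mm across, 52 mm high; bystander, origin at the centre of its underside
- thread_green: upright spool of green thread, 31 mm across, 52 mm high; bystander, origin at the centre of its underside
- needle_gauge: flat wooden needle gauge with holes, 32x150x9 mm, lying flat; bystander, origin at the centre of its underside
- tape_measure: yellow tape measure, 51x65x21 mm; bystander, origin at the centre of its underside
- scissors: scissors with orange handles, 201x94x10 mm, lying flat; bystander, origin at the centre of its underside
- row_counter: small upright green row counter, 17 mm across, 32 mm high; bystander, origin at the centre of its underside
- carton: upright magenta carton, 34x50x70 mm; bystander, origin at the centre of its underside
- crochet_hook: pink crochet hook, 148 mm long, lying flat; bystander, origin at the centre of its underside

How it is judged:
By the outcome, as a careful person would: the job done as asked, in the order asked, and still so for the second after the job is handed in, while the arm keeps its last pose, push and grip.
It also fails if it takes over 35 s, if anything falls off the work surface, if the arm or the gripper's body presses on something with over 40 N, if the wrist force passes 120 N, or if a joint passes its speed limit or range.

ROBOT

A 6-joint arm with a two-finger parallel gripper is mounted at the origin on a cart in front of the work surface, level with it; the furniture and walls round the work are solid. World frame = base frame: x ahead of the robot, y to its left, z up, the work surface at z = 0. Lengths are in m, angles in rad, forces in N, time in s.
With the tool pointing down it reaches from about 0.4 to 0.825 m from the base axis. Payload 7 kg.
Tool frame: the origin (TCP) lies at the very end of the fingers, on their centre line; the grasp point (between the pads) lies 19 mm behind it (bot.grip_depth is the distance from the TCP to the grasp point, in m); z points along the fingers, y is the direction in which the jaws open and shut (so a half turn about z gives the same grasp; the last joint's range is limited). The gripper opens to 85 mm and grips with 20 to 120 N. Pads are 22 mm wide; open, the fingers measure 114 mm over their backs; the gripper's body (76 mm by 85 mm) begins 54 mm behind the grasp point. The pads swing forward as they close: fully open they stand 13 mm farther back than shut.
Start: joints at [1.637, 0.359, 0.012, 0, -1.224, -0.288], TCP at [0.149, 0.658, 0.231] pointing down, gripper open.
Joint ranges: [-3.07, 3.07], [-1.43, 2.12], [-1.02, 1.25], [-3.03, 1.67], [-3.05, -0], [-3.03, 3.03]. Speed limits (rad/s): [2.39, 2.39, 3.01, 3.14, 3.14, 3.14].

INTERFACE

Orientations are given as [roll, pitch, yaw] about the fixed x, y, z axes, in that order (R = Rz(yaw) Ry(pitch) Rx(roll)).
In Python, from bench import bot, vision gives the robot as it stands. The module is installed in compiled form; this text tells all that it offers.
- The arm moves only by the tool step_arm, never from a script. Its argument "series" is a list that holds one entry, the list of rows, each a list of 4 numbers: the shift along the tool's x, y, z in cm, then the turn about the tool's z in degrees. In form: [[[tx, ty, tz, twist], ...]]. A call has 1 to 20 rows; each row is the pose to reach, as a shift and turn from the pose measured when the call began, along the tool's axes at that moment; what a row does not reach only later rows make up. A row lasts 1/10 s, in which the tool goes at most 50 mm and 8.59 degrees, less where a joint would pass 70% of its speed; a pose out of reach is approached as far as the arm can. A call with a gripper value outside its range is refused whole. "grip" is the closure, from 0 (fully open) to 1 (shut), set as the call begins (left out, the last holds). The fingers move at their own pace and stop on an object; the grip force is fixed at half the most. Time passes only in rows, so rows that repeat a pose let the fingers close. It gives the time, the measured TCP pose, the force and the opening at its end, in the units of the state.
- bot.observe(): the state, without advancing time (a new reading comes with each control period).
- vision.snapshot(name): name is "scene" or "top" or "wrist"; returns the picture (400x640x3 uint8, red, green, blue); there is no depth.
- vision.camera_model(name): a dict with "fov_y" (degrees; the focal length in pixels is half the picture's height over the tangent of half this angle, whatever the lens; pixels are square), "cx", "cy" (the principal point, pixels), "origin" and "rotation" of the camera in the world. Camera axes: x right, y down, z forward; pixel columns grow to the right and rows downward; lengths in m; the calibration is good to about 2 mm. A picture is of the moment at which its call begins: read the wrist's pose just before it. camera_model takes no time and is no camera call; for the wrist camera it gives the pose at the moment of the call.
- bot.finish_job(): hands the job in, once; it reports no verdict.
The state is a dict: "clock": time; "qpos": joint angles; "joint_velocities": joint speeds; "effort": joint torques, N m; "position": TCP position; "orientation": TCP orientation; "ft_force": force on the tool from outside, world axes, zero at the start; "wrist_torque": the same for the moment, N m; "grip_width": opening from 0.0 (shut) to 1.0 (fully open).
Only numpy, scipy, OpenCV 4.12 (cv2) and the standard library are available. Lean on these libraries where they do the work, as an engineer would, in place of code of your own. Each camera call takes 0.05 s, during which the arm holds its last target.

## Working session

There is one attempt and no reset: what is moved stays moved. The work goes in short steps, Python scripts to look and compute and a tool call to move; the robot and the scene stay as the last step left them, time stands still between calls to the robot, and variables do not carry over. Pictures are saved under pics/ and viewed, and the job is handed in when it is done.

Besides the shell and the picture viewer there is one more tool, called as a command line: name --argument value ..., lists and objects as JSON in quotes. step_arm: Moves the arm, as the interface text tells. Its arguments: {"type":"object","properties":{"series":{"type":"array"},"grip":{"type":"number"}},"required":["series"]}

```bash
mkdir -p pics; python3 - <<'E'
from bench import bot, vision
import cv2
print(bot.observe())
for n in ["scene","top","wrist"]:
    m=vision.camera_model(n); print(n,m)
    cv2.imwrite(f"pics/{n}0.png",vision.snapshot(n)[:,:,::-1])
print(bot.grip_depth)
E
```

```text
{'clock': 0.0, 'qpos': array([ 1.63710905e+00,  3.59379976e-01,  1.10416785e-02, -3.50034126e-04,
       -1.22409770e+00, -2.88133365e-01]), 'joint_velocities': array([-0.0005262 , -0.0002154 , -0.00070275, -0.00117927, -0.00105062,
        0.00051653]), 'effort': array([ 4.95374952e-04, -5.83318627e+01,  2.93405128e+01,  6.93621576e+00,
       -5.99132894e-03,  5.91615887e-06]), 'position': array([0.14840275, 0.65798073, 0.23036069]), 'orientation': array([ 3.13992706e+00, -1.50491209e-04, -2.21939729e-01]), 'ft_force': array([-0.37708059, -0.02251009,  0.40780491]), 'wrist_torque': array([-0.00786651, -0.00929944, -0.0016536 ]), 'grip_width': 1.0017336350382962}
scene {'fov_y': 45.93068485220704, 'cx': 318.7859505234917, 'cy': 200.19111044746018, 'origin': array([-0.75612641, -1.04961217,  1.04347242]), 'rotation': array([-2.09723249,  0.0208709 , -0.94341487])}
top {'fov_y': 53.48882878620519, 'cx': 321.7256835756872, 'cy': 198.49409293417463, 'origin': array([ 0.4436812 , -0.04517095,  1.38558754]), 'rotation': array([-3.03688611e+00, -1.53709938e-03, -1.57272298e+00])}
wrist {'fov_y': 68.00820905430527, 'cx': 319.1179807793635, 'cy': 203.10178018249923, 'origin': array([0.22968324, 0.64016449, 0.37435598]), 'rotation': array([ 2.80822135e+00, -1.60076510e-03, -1.79236751e+00])}
0.0187
```

View pics/top0.png

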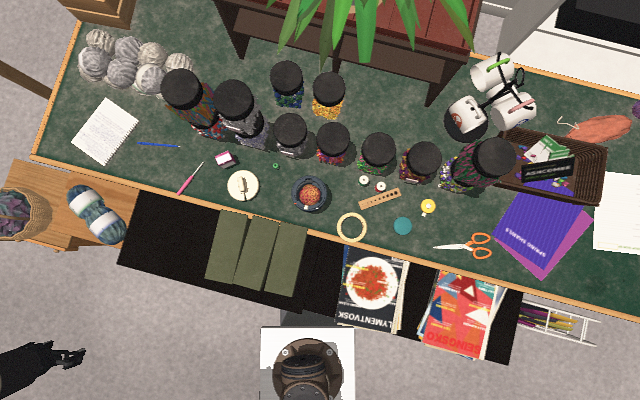

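View pics/scene0.png

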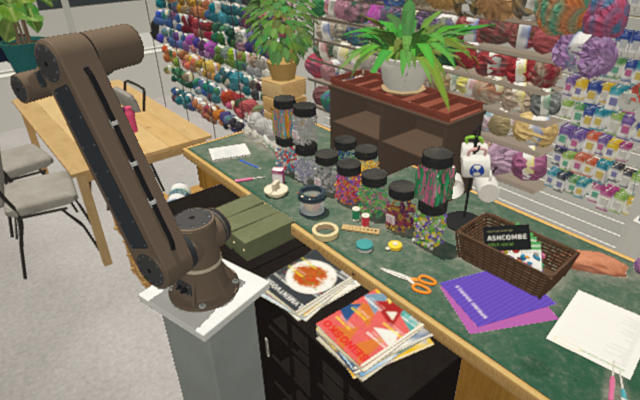

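View pics/wrist0.png

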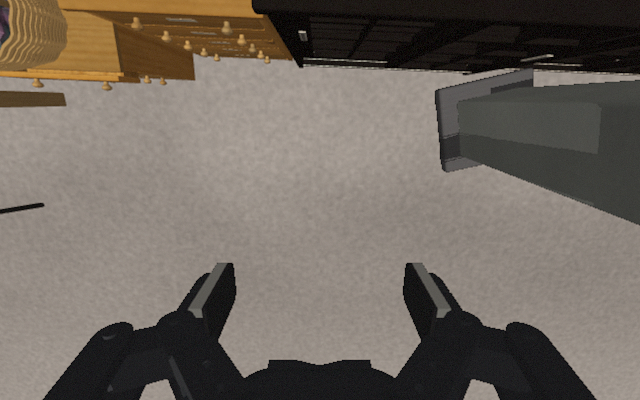

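The top view shows the lid near (242,185) and the canister near (310,194). I'll zoom in on both.

```bash
cat > h.py <<'E'
import numpy as np
from scipy.spatial.transform import Rotation as R
def cam(m):
    f=200/np.tan(np.radians(m['fov_y']/2)); return f,m['cx'],m['cy'],np.array(m['origin']),R.from_euler('xyz',m['rotation']).as_matrix()
def ray(m,u,v,z):
    f,cx,cy,o,r=cam(m); d=r@np.array([(u-cx)/f,(v-cy)/f,1]); return o+d*(z-o[2])/d[2]
def proj(m,p):
    f,cx,cy,o,r=cam(m); q=r.T@(np.array(p)-o); return np.array([cx+f*q[0]/q[2],cy+f*q[1]/q[2]])
E
python3 - <<'E'
import cv2
from bench import vision
from h import *
i=cv2.imread('pics/top0.png')
c=i[150:225,170:350]; cv2.imwrite('pics/topz.png',cv2.resize(c,None,fx=4.4,fy=4.4,interpolation=cv2.INTER_CUBIC))
m=vision.camera_model('top')
print(ray(m,306,365,0.1), ray(m,242,185,.02),ray(m,310,194,.1))
i=cv2.imread('pics/scene0.png')
c=i[155:225,250:350]; cv2.imwrite('pics/scz.png',cv2.resize(c,None,fx=8,fy=8,interpolation=cv2.INTER_CUBIC))
E
```

```text
[0.05662847 0.00265175 0.1       ] [0.63477223 0.22909095 0.02      ] [ 0.59358303 -0.00920139  0.1       ]
```

View pics/topz.png

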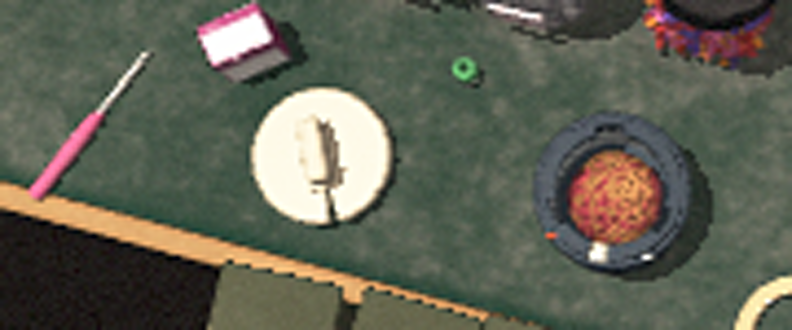

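View pics/scz.png

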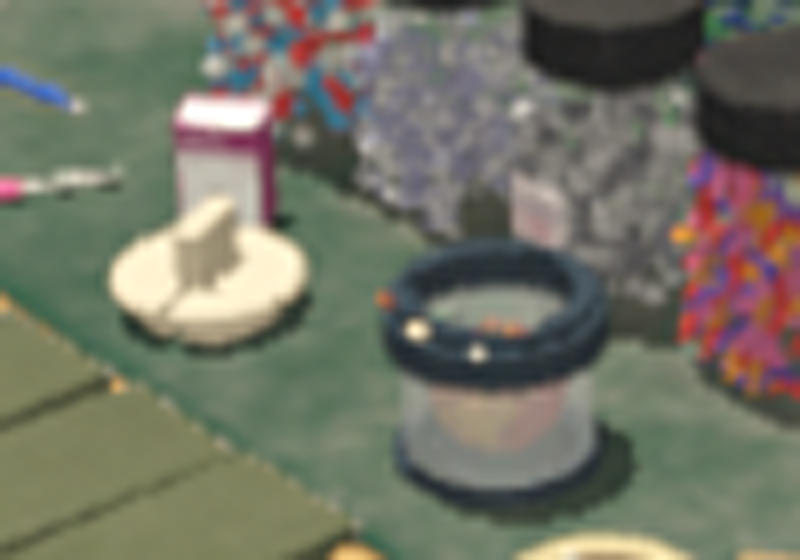

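step_arm --series '[[[2.8,1.6,-0.2,8],[5.6,3.2,-0.4,16],[8.5,4.7,-0.6,24],[11.3,6.3,-0.8,32],[14.1,7.9,-1,40],[17,9.5,-1,48],[19.8,11.1,-1,56],[22.6,12.6,-1,64],[25.4,14.2,-1,72],[28.2,15.8,-1,80],[31.1,17.4,-1,88],[33.9,19,-1,96],[36.7,20.5,-1,104],[39.6,22.1,-1,112],[42.4,23.7,-1,120],[45.2,25.3,-1,128],[48,26.9,-1,136],[50.9,28.4,-1,144],[53.7,30,-1,152],[56.5,31.6,-1,160]]]' --grip 0

```text
clock: 2.15
position: [0.6308, 0.2245, 0.2407]
orientation: [-3.14, -0.001, -3.02]
ft_force: [0.0, 0.9, -0.4]
grip_width: 0.998
```

```bash
python3 - <<'E'
from bench import bot, vision
import cv2,pickle
s=bot.observe();print(s['clock'],s['position'],s['orientation'],s['qpos'],s['ft_force'])
m=vision.camera_model('wrist')
im=vision.snapshot('wrist'); print(m)
pickle.dump(m,open('w1.pkl','wb'))
cv2.imwrite('pics/w1.png',im[:,:,::-1])
E
```

```text
2.15 [0.63078798 0.22448269 0.24072684] [-3.14020258e+00 -8.62248492e-04 -3.02020226e+00] [ 6.32894997e-01  3.45194157e-01  1.33461328e-02  8.35280964e-04
 -1.24038073e+00 -2.08257190e+00] [ 0.01880969  0.8736251  -0.44046216]
{'fov_y': 68.00820905430527, 'cx': 319.1179807793635, 'cy': 203.10178018249923, 'origin': array([0.54560915, 0.21497746, 0.38466679]), 'rotation': array([2.80821306e+00, 1.63077554e-03, 1.69253895e+00])}
```

View pics/w1.png

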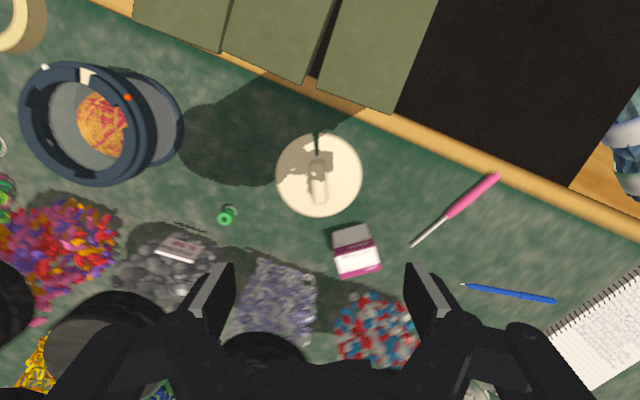

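```bash
python3 - <<'E'
import cv2
i=cv2.imread('pics/w1.png')
a=cv2.resize(i[125:225,265:370],None,fx=5.5,fy=5.5,interpolation=cv2.INTER_CUBIC)
cv2.imwrite('pics/w1lid.png',a)
b=cv2.resize(i[50:195,10:190],None,fx=4,fy=4,interpolation=cv2.INTER_CUBIC)
cv2.imwrite('pics/w1can.png',b)
E
```

```text
(no output)
```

View pics/w1lid.png

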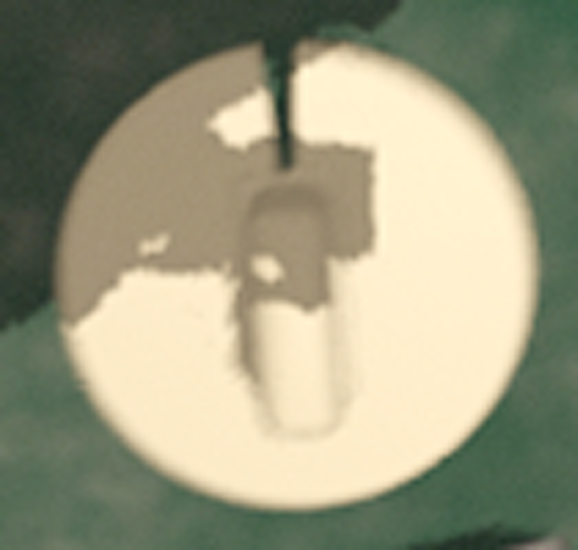

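View pics/w1can.png

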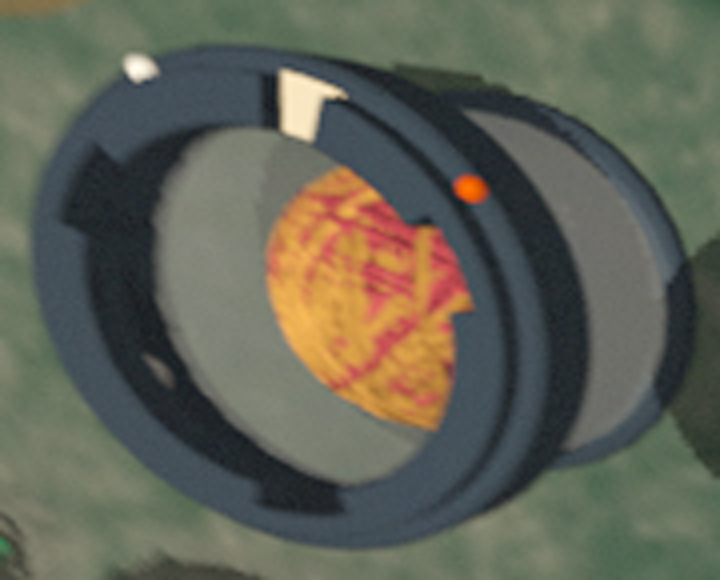

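```bash
cat > fit.py <<'E'
import pickle,numpy as np
from h import *
from scipy.optimize import least_squares
m=pickle.load(open('w1.pkl','rb'))
def circ(pts,z):
    P=np.array([ray(m,u,v,z)[:2] for u,v in pts])
    r=least_squares(lambda a:np.hypot(P[:,0]-a[0],P[:,1]-a[1])-a[2],[*P.mean(0),.05])
    return r.x,np.abs(r.fun).max()
L=lambda x,y:(265+(x+.5)/5.5-.5,125+(y+.5)/5.5-.5)
C=lambda x,y:(10+(x+.5)/4-.5,50+(y+.5)/4-.5)
c,e=circ([L(*p) for p in [(57,270),(540,265),(298,510),(160,85),(460,92),(110,430),(480,430),(70,335),(400,490),(80,180)]],.0235)
print('lid',c*1000,e)
w=lambda p,z:ray(m,*p,z)[:2]
def ang(a,b): d=a-b; return np.degrees(np.arctan2(-d[1],-d[0]))
print('slit yaw', ang(w(L(281,42),.0235),w(L(289,168),.0235)), ang(w(L(281,42),.0235),c[:2]))
print('bar', ang(w(L(288,190),.0595),w(L(302,430),.0595)), w(L(295,310),.0595))
# canister rim outer (visible rim edge 107 mm at z=.1) and collar
rim=[(262,72),(150,120-40),(38,240),(85,400),(180,495),(300,540),(420,510),(492,420)]
k,e=circ([C(*p) for p in [(34,225),(50,320),(95,420),(180,500),(270,538),(350,547),(440,525),(500,470),(60,155),(110,95)]],.0925)
print('collar',k*1000,e)
for z in (.0925,.1):
  print('orange',ang(w(C(470,188),z),k[:2]),'white',ang(w(C(141,67),z),k[:2]))
print('notch',ang(w(C(311,72),.1),k[:2]),ang(w(C(304,105),.097),k[:2]))
E
python3 fit.py
```

```text
lid [635.08846725 225.32954017  54.94559906] 0.0014105841456352464
slit yaw 10.475893588886683 11.281806360830677
bar 10.155773775895309 [0.63124788 0.22390563]
collar [600.72260007 -10.2016086   56.76398365] 0.0008964085239567265
orange -52.20816245928483 white 23.985017849253747
orange -54.3832927269897 white 18.05159386798325
notch -18.657123054639875 -16.343547579425117
```

step_arm --series '[[[-0.1,0,3,-2],[-0.2,0,6,-3.3],[-0.2,0,9,-3.3],[-0.2,0,12,-3.3],[-0.2,0,12,-3.3],[-0.2,0,12,-3.3]]]'

```text
clock: 2.8
position: [0.6354, 0.2212, 0.1204]
orientation: [-3.138, -0.002, -2.973]
ft_force: [-0.4, -0.8, 0.9]
grip_width: 1.001
```

```bash
cat > snap.py <<'E'
import sys
from bench import bot, vision
import cv2,pickle
n=sys.argv[1]
s=bot.observe();print(s['clock'],s['position'],s['orientation'],s['qpos'][5],s['ft_force'],s['wrist_torque'],s['grip_width'])
m=vision.camera_model('wrist')
im=vision.snapshot('wrist')
pickle.dump((m,s),open(f'{n}.pkl','wb'))
cv2.imwrite(f'pics/{n}.png',im[:,:,::-1])
E
python3 snap.py w2
```

```text
2.8 [0.63541932 0.22123073 0.12036644] [-3.13782712e+00 -1.83305917e-03 -2.97284241e+00] -2.0292840045301297 [-0.35718344 -0.80627648  0.9025813 ] [ 0.05839018 -0.02552893  0.03074535] 1.0014331479318646
```

View pics/w2.png

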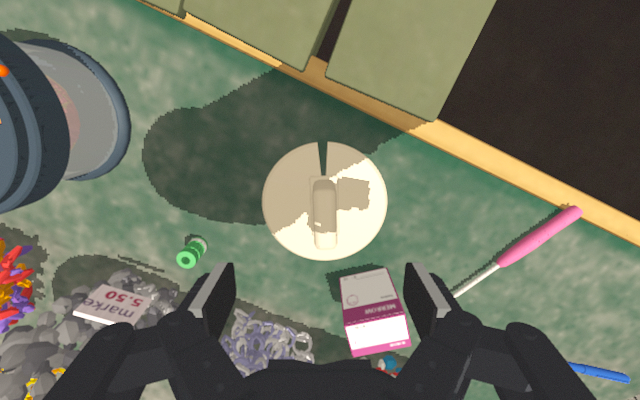

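```bash
python3 - <<'E'
import cv2
i=cv2.imread('pics/w2.png')
cv2.imwrite('pics/w2lid.png',cv2.resize(i[135:270,255:395],None,fx=4.2,fy=4.2,interpolation=cv2.INTER_CUBIC))
from bench import bot
for k in range(3): print(bot.observe()['position'])
E
```

```text
[0.63615485 0.22171646 0.1216339 ]
[0.63615485 0.22171646 0.1216339 ]
[0.63615485 0.22171646 0.1216339 ]
```

View pics/w2lid.png

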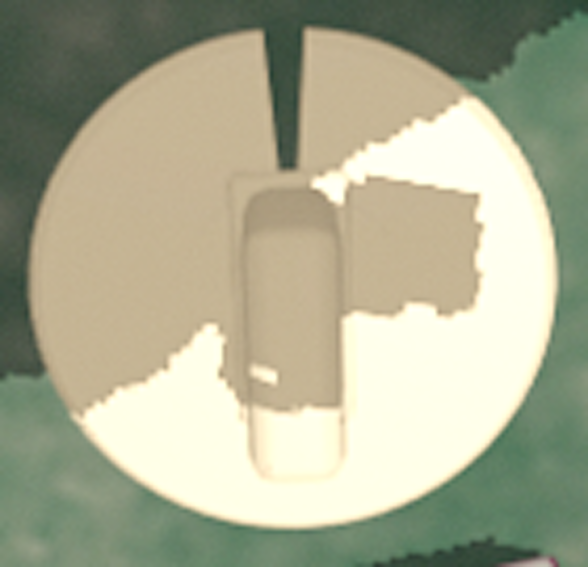

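```bash
cat > fit2.py <<'E'
import pickle,numpy as np
from h import *
from scipy.optimize import least_squares
m,s=pickle.load(open('w2.pkl','rb'))
L=lambda x,y:(255+(x+.5)/4.2-.5,135+(y+.5)/4.2-.5)
w=lambda p,z:ray(m,*L(*p),z)[:2]
P=np.array([w(p,.0235) for p in [(29,275),(557,270),(293,528),(262,30),(305,28),(105,110),(475,100),(90,425),(490,435),(60,180)]])
r=least_squares(lambda a:np.hypot(P[:,0]-a[0],P[:,1]-a[1])-a[2],[*P.mean(0),.05]);c=r.x
print('lid',c*1000,np.abs(r.fun).max()*1e3)
def ang(a,b): d=a-b; return np.degrees(np.arctan2(-d[1],-d[0]))
print('slit',ang(w((284,30),.0235),w((289,168),.0235)),ang(w((284,30),.0235),c[:2]))
print('bar',ang(w((291,232),.0595),w((297,478),.0595)),(w((291,232),.0595)+w((297,478),.0595))/2)
Rt=R.from_euler('xyz',s['orientation']).as_matrix()
d=np.array([*c[:2],0])-s['position']; print('tool yaw',np.degrees(s['orientation'][2]),'shift',Rt[:,:2].T@d*1000, s['position'])
E
python3 fit2.py
```

```text
lid [633.52881198 226.15809558  53.39260668] 1.0350372370963659
slit 11.989335767984015 12.196476499667616
bar 11.334091595390282 [0.63332966 0.2255441 ]
tool yaw -170.33132318658403 shift [0.81545972 5.62810169] [0.63541932 0.22123073 0.12036644]
```

step_arm --series '[[[0.1,0.3,2,-1],[0.15,0.5,4,-2],[0.15,0.5,6,-2],[0.15,0.5,7.5,-2],[0.15,0.5,8.5,-2],[0.15,0.5,9,-2],[0.15,0.5,9,-2]]]'

```text
clock: 3.55
position: [0.634, 0.2261, 0.0316]
orientation: [-3.139, 0.0, -2.938]
ft_force: [0.5, 0.3, 0.9]
grip_width: 1.005
```

```bash
python3 snap.py w3
```

```text
3.55 [0.63400843 0.22611738 0.03159517] [-3.13857377e+00  2.13697773e-04 -2.93776139e+00] -2.0027338132239163 [0.45038834 0.29955492 0.86872065] [-0.00670626  0.01649047 -0.02000935] 1.004740813598527
```

View pics/w3.png

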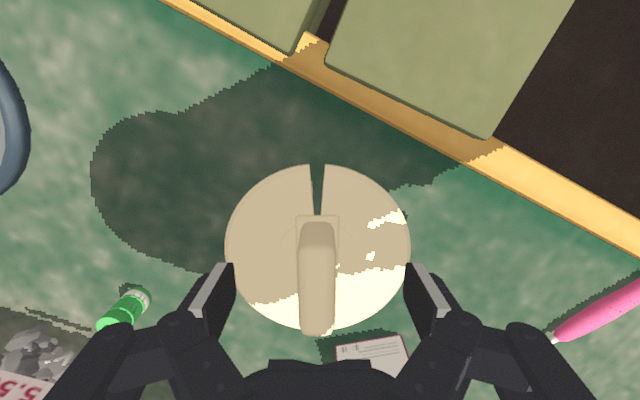

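The bar is centred between the jaws (u≈317, against a jaw midpoint of 319.5) and aligned with the tool, so I'll close.

step_arm --series '[[[0,0,0,0],[0,0,0,0],[0,0,0,0],[0,0,0,0],[0,0,0,0],[0,0,0,0],[0,0,0,0],[0,0,0,0],[0,0,0,0],[0,0,0,0]]]' --grip 1

```text
clock: 4.6
position: [0.6346, 0.2264, 0.0325]
orientation: [-3.139, 0.002, -2.938]
ft_force: [0.4, -0.7, 5.2]
grip_width: 0.205
```

```bash
python3 snap.py w4
```

```text
4.6 [0.63458063 0.22636562 0.03248878] [-3.13885587e+00  1.55673765e-03 -2.93753894e+00] -2.002746930683667 [ 0.36678339 -0.73554806  5.1719483 ] [0.02594586 0.14918634 0.01211597] 0.2045195100951075
```

View pics/w4.png

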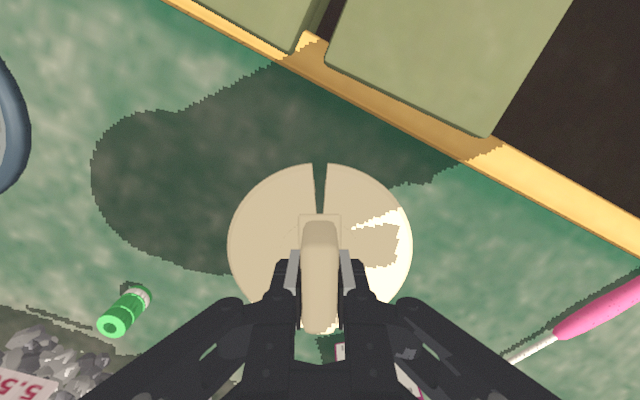

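step_arm --series '[[[0,0,-1,0],[0,0,-3,0],[0,0,-6,0],[0,0,-9,0],[0,0,-12,0],[0.3,-1.5,-15,0],[0.8,-3.5,-17,0],[1.4,-5.5,-17,0],[1.9,-7.5,-17,0],[2.4,-9.3,-17,0],[2.4,-9.3,-17,0],[2.4,-9.3,-17,0]]]'

```text
clock: 5.85
position: [0.6292, 0.1298, 0.2017]
orientation: [-3.139, -0.0, -2.939]
ft_force: [1.0, 0.1, -0.8]
grip_width: 0.197
```

```bash
python3 snap.py w5
```

```text
5.85 [0.62919961 0.12977651 0.2017092 ] [-3.13857454e+00 -4.45772365e-05 -2.93883181e+00] -1.877674912834825 [ 1.03194399  0.11989397 -0.82038414] [ 0.03278035 -0.02806648 -0.0375485 ] 0.19663634323503362
```

View pics/w5.png

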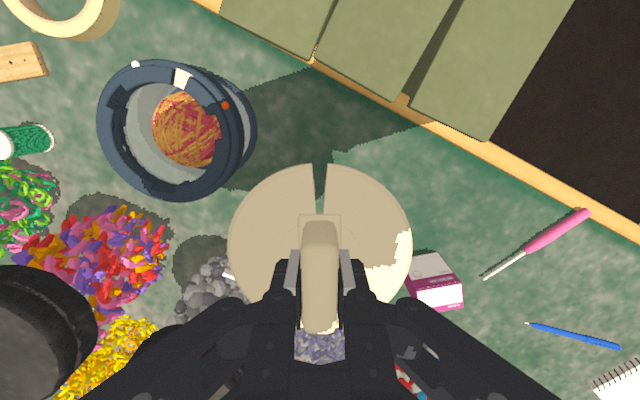

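```bash
python3 - <<'E'
import cv2
i=cv2.imread('pics/w5.png')
cv2.imwrite('pics/w5can.png',cv2.resize(i[50:210,85:265],None,fx=4,fy=4,interpolation=cv2.INTER_CUBIC))
cv2.imwrite('pics/w5lid.png',cv2.resize(i[150:350,220:420],None,fx=3,fy=3,interpolation=cv2.INTER_CUBIC))
E
```

```text
(no output)
```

View pics/w5can.png

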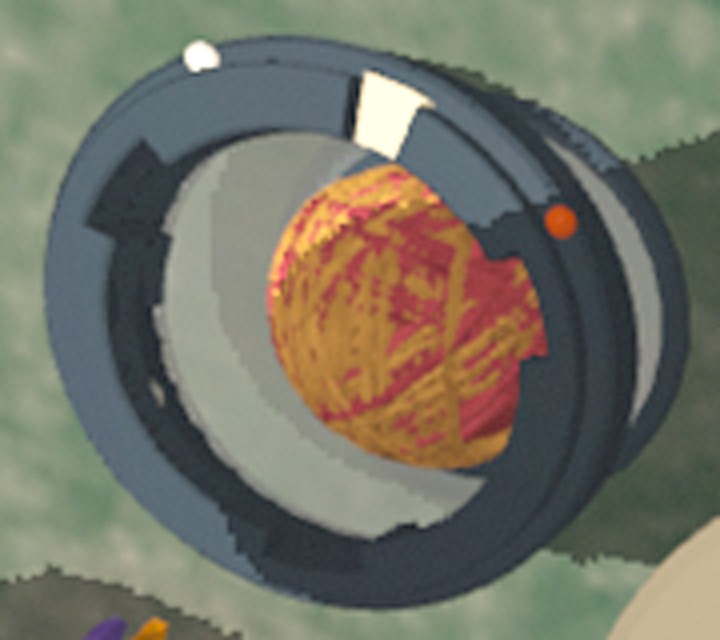

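View pics/w5lid.png

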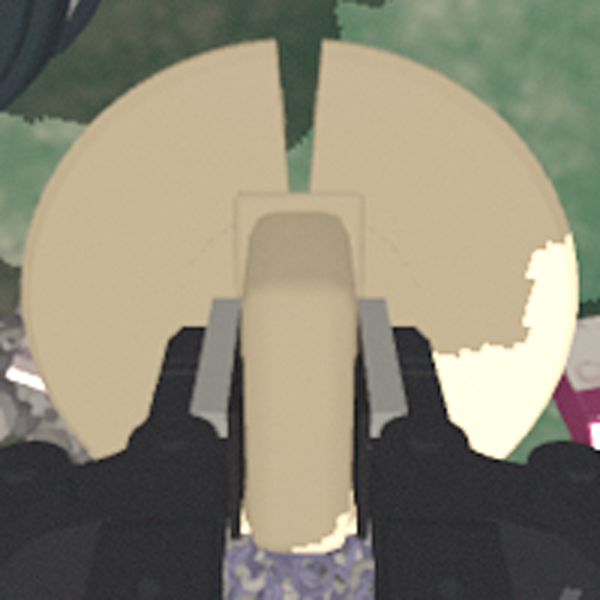

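```bash
cat > fit5.py <<'E'
import pickle,numpy as np,cv2
from h import *
from scipy.optimize import least_squares
m,s=pickle.load(open('w5.pkl','rb'))
C=lambda p:(85+(p[0]+.5)/4-.5,50+(p[1]+.5)/4-.5)
w=lambda p,z:ray(m,*C(p),z)[:2]
inner=np.array([w(p,.1) for p in [(180,165),(235,143),(290,133),(108,250),(110,310),(125,380),(160,450),(205,505),(430,190),(470,235),(519,375),(508,440),(487,480)]])
for fixed in (0,1):
  r=least_squares(lambda a:np.hypot(*(inner-a[:2]).T)-(.0415 if fixed else a[2]),[.6,0,.0415]); c=r.x; print('inner',c*1e3,np.round(r.fun*1e3,1))
col=np.array([w(p,.0925) for p in [(45,270),(55,340),(85,420),(140,500),(210,565),(300,602),(380,608),(470,590),(60,190),(110,105),(250,40),(330,40)]])
r=least_squares(lambda a:np.hypot(*(col-a[:2]).T)-a[2],[.6,0,.0415]); print('collar',r.x*1e3,np.round(r.fun*1e3,1))
for cc in (c[:2],r.x[:2]):
  def ang(p,z): d=w(p,z)-cc; return np.degrees(np.arctan2(-d[1],-d[0])),np.hypot(*d)*1e3
  print('notch L',ang((347,140),.1),'R',ang((393,160),.1),'gap1',ang((145,140),.1),ang((88,222),.1),'white',ang((200,55),.0925),'or',ang((562,222),.0925))
# lid offset in tool frame
Rt=R.from_euler('xyz',s['orientation']).as_matrix()
L=lambda p:(220+(p[0]+.5)/3-.5,150+(p[1]+.5)/3-.5)
z=s['position'][2]-.0320+.0235+.0  # TCP was ~.032 at lid-standing
Q=np.array([ray(m,*L(p),z)[:2] for p in [(22,295),(578,300),(275,40),(323,40),(75,125),(60,420),(150,75),(480,95),(545,180),(545,400),(92,458)]])
for fixed in (0,1):
  r=least_squares(lambda a:np.hypot(*(Q-a[:2]).T)-(.054 if fixed else a[2]),[*Q.mean(0),.05]);l=r.x;print('lid',l*1e3,np.round(r.fun*1e3,1))
  print('tool-frame offset mm',Rt[:,:2].T@np.array([*(l[:2]-s['position'][:2]),0])*1e3)
a=ray(m,*L((299,40)),z)[:2];b=ray(m,*L((299,190)),z)[:2];d=a-b;print('lid yaw',np.degrees(np.arctan2(-d[1],-d[0])),'tool',np.degrees(s['orientation'][2])+180)
E
python3 fit5.py
```

```text
inner [599.34437174  -5.67643238  41.51836133] [-0.3 -0.6  0.3  1.3 -0.6 -1.1 -0.4  1.4  0.5  0.1 -0.2 -0.2 -0.3]
inner [599.33685878  -5.67989384  41.5       ] [-0.3 -0.6  0.3  1.3 -0.6 -1.1 -0.4  1.4  0.5  0.1 -0.1 -0.2 -0.3]
collar [598.55643002  -5.75416281  58.60826352] [ 0.2 -0.5 -0.6 -0.3  1.2  0.6 -0.4 -0.5 -0.   0.3 -0.2  0.2]
notch L (np.float64(-6.321911762564309), np.float64(42.60189174683797)) R (np.float64(-18.54452390627242), np.float64(42.71248561401716)) gap1 (np.float64(44.205827816273434), np.float64(48.09571318217973)) (np.float64(69.39814124192934), np.float64(47.82254370240904)) white (np.float64(27.976269935047796), np.float64(58.61256612651408)) or (np.float64(-51.78773674708154), np.float64(56.78116969436817))
notch L (np.float64(-6.540707216162693), np.float64(41.834691944090004)) R (np.float64(-18.97921351895717), np.float64(41.997408481947474)) gap1 (np.float64(44.79814379427489), np.float64(47.48702520119472)) (np.float64(70.24811420545188), np.float64(47.48363815123364)) white (np.float64(28.27370396875744), np.float64(57.88927675005234)) or (np.float64(-52.457831811945056), np.float64(56.36062418558578))
lid [627.37158147 129.75001347  53.59812732] [-0.9  0.4 -0.3 -0.3  1.1  0.1 -0.1  0.6 -0.6 -0.2  0.2]
tool-frame offset mm [1.79591693 0.34216066]
lid [627.65531481 129.8683284   50.        ] [-1.2  0.  -0.4 -0.4  0.9 -0.4 -0.2  0.4 -0.9 -0.8 -0.3]
tool-frame offset mm [1.49417046 0.40091491]
lid yaw 11.650195931465257 tool 11.617340461369594
```

step_arm --series '[[[0.5,-1.2,0,-2],[1.1,-2.5,0,-4],[1.7,-3.8,0,-6],[2.2,-5.1,0,-8],[2.8,-6.4,0,-10],[3.3,-7.6,0,-12],[3.9,-8.9,0,-14],[4.5,-10.2,0,-16],[5,-11.5,0,-16],[5.5,-12.6,0,-16],[5.55,-12.65,1.5,-16],[5.55,-12.65,3,-16],[5.55,-12.65,4.5,-16],[5.55,-12.65,5.7,-16],[5.55,-12.65,5.7,-16],[5.55,-12.65,5.7,-16]]]'

```text
clock: 7.5
position: [0.6008, -0.005, 0.1453]
orientation: [-3.138, -0.001, -2.659]
ft_force: [0.6, 0.3, -1.0]
grip_width: 0.202
```

```bash
python3 snap.py w6;  python3 - <<'E'
from bench import bot
import numpy as np
P=[];
for k in range(4):
    from bench import vision
    s=bot.observe();P.append(np.r_[s['position'],s['orientation'],s['ft_force']]); vision.snapshot('wrist')
print(np.mean(P,0))
E
```

```text
7.5 [ 0.60080328 -0.00495562  0.14531935] [-3.13843858e+00 -8.70622444e-04 -2.65890719e+00] -1.4090437420400688 [ 0.63163844  0.26884097 -1.01875235] [-0.01509162 -0.03813773  0.00263852] 0.2015512023330372
[ 6.01149490e-01 -4.77947978e-03  1.45968026e-01 -3.13825093e+00
  5.49335002e-04 -2.65879196e+00 -8.89589315e-02  4.56254856e-01
 -1.44168148e+00]
```

View pics/w6.png

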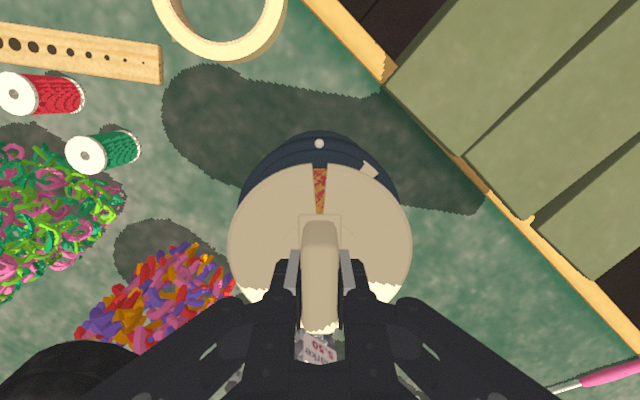

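The white dot (319,144) sits directly behind the slit (320,165–215), and the collar is symmetric about the lid. I'll lower it.

step_arm --series '[[[0,0,0.5,0],[0,0,1,0],[0,0,1.4,0],[0,0,1.7,0],[0,0,2,0],[0,0,2,0]]]'

```text
clock: 8.35
position: [0.6003, -0.0062, 0.13]
orientation: [-3.136, 0.0, -2.657]
ft_force: [-17.5, -3.7, 33.6]
grip_width: 0.199
```

step_arm --series '[[[0,0,-0.5,0],[0,0,-0.7,0],[0,0,-0.7,0]]]'

```text
clock: 8.65
position: [0.6004, -0.006, 0.1369]
orientation: [-3.136, 0.001, -2.658]
ft_force: [0.2, 0.2, -1.8]
grip_width: 0.198
```

```bash
python3 snap.py w7; python3 - <<'E'
import cv2
i=cv2.imread('pics/w7.png')
cv2.imwrite('pics/w7z.png',cv2.resize(i[120:320,215:425],None,fx=3.6,fy=3,interpolation=cv2.INTER_CUBIC) if 0 else cv2.resize(i[120:310,215:425],None,fx=3.1,fy=3.1,interpolation=cv2.INTER_CUBIC))
j=cv2.imread('pics/w6.png')
cv2.imwrite('pics/w6z.png',cv2.resize(j[120:310,215:425],None,fx=3.1,fy=3.1,interpolation=cv2.INTER_CUBIC))
from bench import vision
cv2.imwrite('pics/sc7.png',cv2.resize(vision.snapshot('scene')[130:230,250:380,::-1],None,fx=6,fy=6,interpolation=cv2.INTER_CUBIC))
E
```

```text
8.65 [ 0.6004493  -0.00601519  0.13688143] [-3.13636893e+00  5.49779045e-04 -2.65750681e+00] -1.4085950552192912 [ 0.17346986  0.15229702 -1.80809683] [0.03710318 0.01987057 0.01032036] 0.19798315331892521
```

View pics/w7z.png

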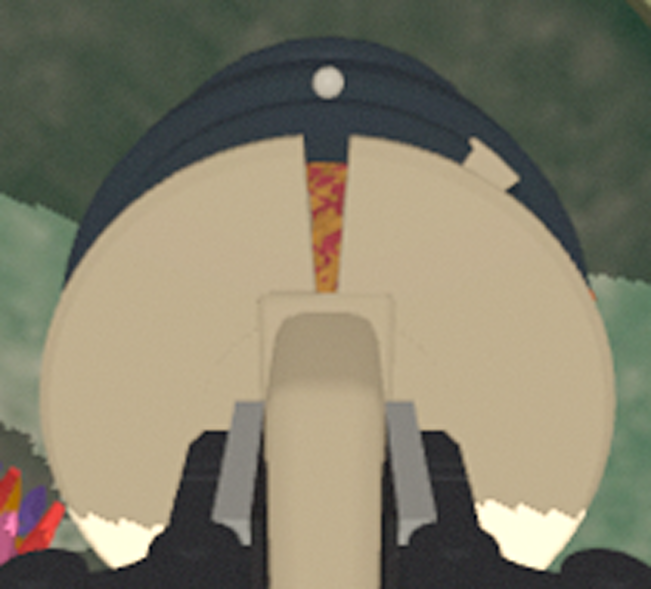

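View pics/w6z.png

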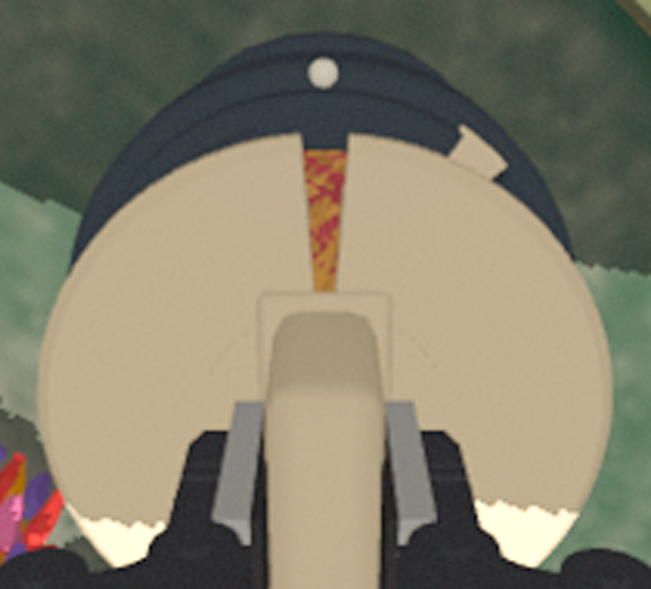

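View pics/sc7.png

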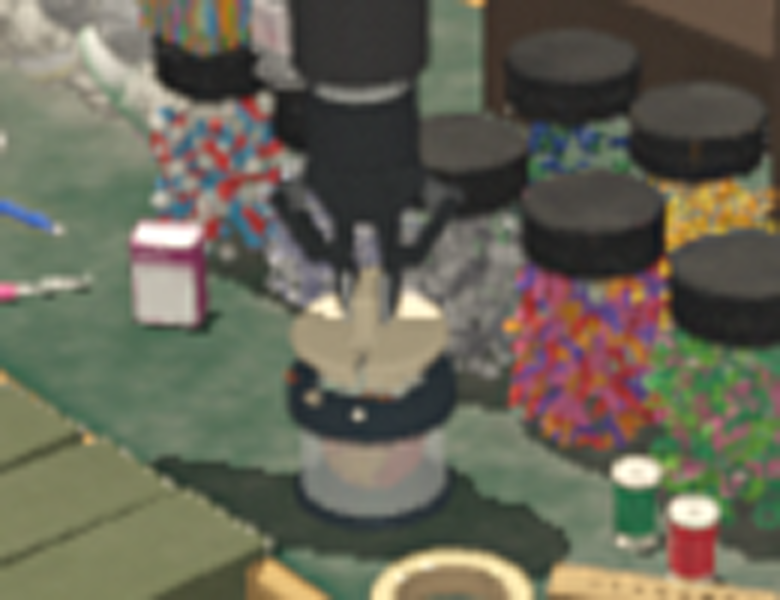

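```bash
cat > ov.py <<'E'
import pickle,numpy as np,cv2,sys
from h import *
n,cx,cy=sys.argv[1],float(sys.argv[2]),float(sys.argv[3])
m,s=pickle.load(open(n+'.pkl','rb'))
i=cv2.imread(f'pics/{n}.png');x0,y0,k=220,125,4
I=cv2.resize(i[y0:y0+140,x0:x0+200],None,fx=k,fy=k,interpolation=cv2.INTER_CUBIC)
t=np.radians(np.arange(90,271,1))
for r,z,c in [(.0535,.1,(0,255,0)),(.059,.0925,(0,255,255)),(.0415,.1,(255,0,255)),(.057,0,(255,128,0))]:
  p=np.array([proj(m,(cx+r*np.cos(a),cy+r*np.sin(a),z)) for a in t])
  p=((p+.5-[x0,y0])*k-.5).astype(int)
  cv2.polylines(I,[p.reshape(-1,1,2)],False,c,1)
cv2.imwrite(f'pics/{n}ov.png',I)
E
python3 ov.py w7 .5993 -.0057; python3 ov.py w6 .5993 -.0057
python3 -c "
import cv2
i=cv2.imread('pics/w7.png')[125:265,220:420]
cv2.imwrite('pics/w7zz.png',cv2.resize(i,None,fx=4,fy=4,interpolation=cv2.INTER_CUBIC))"
```

View pics/w7ov.png

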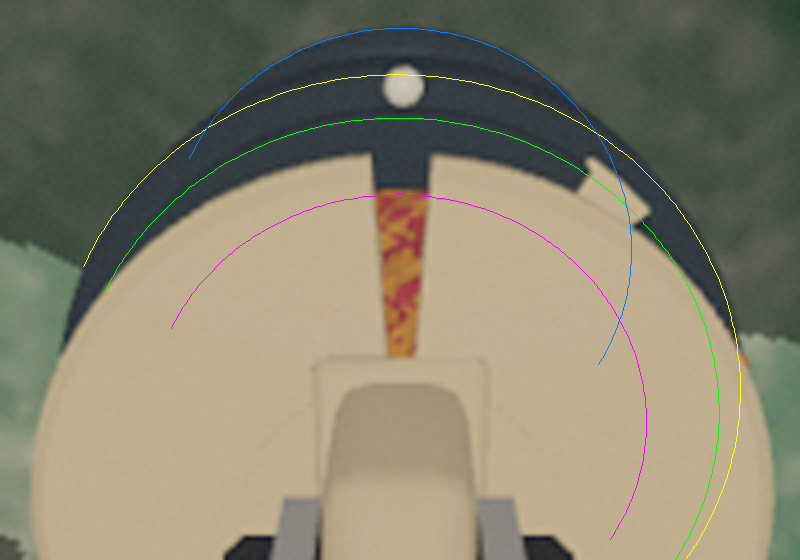

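View pics/w7zz.png

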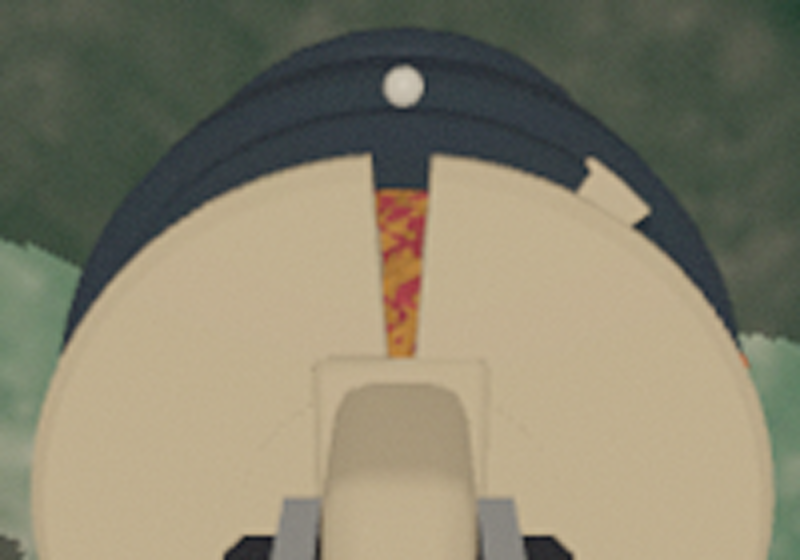

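```bash
cat > fit7.py <<'E'
import pickle,numpy as np
from h import *
from scipy.optimize import least_squares
m,s=pickle.load(open('w7.pkl','rb'))
U=lambda p:np.array([220+(p[0]+.5)/4-.5,125+(p[1]+.5)/4-.5])
Rt=R.from_euler('xyz',s['orientation']).as_matrix()
def tf(w): return Rt[:,:2].T@np.array([w[0]-s['position'][0],w[1]-s['position'][1],0])*1e3
def circ(pts,z,r0):
  P=np.array([ray(m,*U(p),z)[:2] for p in pts])
  r=least_squares(lambda a:np.hypot(*(P-a).T)-r0,[.6,-.005]); return r.x,np.round(r.fun*1e3,1)
for r0 in(.0535,.054):
  c,f=circ([(200,185),(260,142),(330,117),(400,110),(470,113),(540,132),(580,155)],.0925,r0);print('rimjunction',c,tf(c),f)
c,f=circ([(82,270),(62,350),(100,225),(140,165),(640,165),(690,230),(720,280),(740,340)],.0925,.059);print('collar edge',c,tf(c),f)
c,f=circ([(377,190),(402,189),(428,190)],.1,.0415);print('inner',c,tf(c))
for r0 in (.054,.0535):
  c,f=circ([(32,490),(775,480),(372,153),(430,153),(50,390),(110,290),(180,225),(260,180),(760,400),(700,300),(620,225),(540,180)],s['position'][2]-.032+.0235,r0);print('lid',c,tf(c),f)
E
python3 fit7.py
```

```text
rimjunction [ 0.59804076 -0.0040409 ] [1.21296016 2.86833314] [-0.1  0.2  0.1 -0.3  0.   0.3 -0.1]
rimjunction [ 0.59850197 -0.00375475] [0.67157199 2.90696345] [-0.2  0.3  0.1 -0.3  0.   0.2 -0.2]
collar edge [ 0.59856879 -0.00630071] [1.79731885 0.6224545 ] [-0.6 -0.8  0.2  1.2 -0.3 -0.8 -0.1  0.6]
inner [ 0.5980799  -0.00546591] [1.84151652 1.58885547]
lid [ 0.59964663 -0.00466215] [0.08074067 1.57111876] [-0.5 -0.3  0.8  0.8 -0.5 -0.6 -0.2  0.4 -0.3 -0.9 -0.5  0.2]
lid [ 0.59909539 -0.00495195] [0.70351082 1.57115586] [-0.1  0.2  0.7  0.7 -0.3 -0.5 -0.2  0.3 -0.1 -0.8 -0.5  0.1]
```

```bash
python3 - <<'E'
from bench import bot,vision
import numpy as np
P=[]
for k in range(6):
    s=bot.observe();P.append(np.r_[s['position']*1e3,np.degrees(s['orientation'])]); vision.snapshot('top')
P.append(np.r_[bot.observe()['position']*1e3,np.degrees(bot.observe()['orientation'])])
np.set_printoptions(suppress=True,precision=2)
print(np.array(P)); print(np.mean(P,0)); print(bot.observe()['clock'])
E
```

```text
[[ 600.08   -6.09  136.16 -179.72   -0.05 -152.27]
 [ 600.05   -6.13  136.1  -179.72   -0.06 -152.26]
 [ 600.08   -6.12  136.14 -179.72   -0.06 -152.26]
 [ 600.11   -6.15  136.23 -179.71   -0.06 -152.26]
 [ 600.17   -6.13  136.35 -179.71   -0.05 -152.26]
 [ 600.19   -6.15  136.49 -179.7    -0.04 -152.26]
 [ 600.26   -6.14  136.61 -179.7    -0.03 -152.26]]
[ 600.13   -6.13  136.3  -179.71   -0.05 -152.26]
9.05
```

step_arm --series '[[[0.12,0,0,0],[0.12,0,0,0],[0.12,0,0.3,0],[0.12,0,0.6,0],[0.12,0,0.9,0],[0.12,0,0.9,0]]]'

```text
clock: 9.65
position: [0.5988, -0.0068, 0.1269]
orientation: [-3.137, -0.001, -2.657]
ft_force: [-0.3, 0.1, -1.3]
grip_width: 0.194
```

It's below rim level with no contact force, so I'll keep lowering.

step_arm --series '[[[0,0,0.3,0],[0,0,0.6,0],[0,0,0.8,0],[0,0,0.9,0],[0,0,0.9,0]]]'

```text
clock: 10.15
position: [0.5988, -0.0069, 0.1177]
orientation: [-3.137, -0.002, -2.657]
ft_force: [-0.1, -0.2, -1.8]
grip_width: 0.202
```

step_arm --series '[[[0,0,0.1,0],[0,0,0.2,0],[0,0,0.3,0],[0,0,0.3,0],[0,0,0.3,0]]]'

```text
clock: 10.65
position: [0.5994, -0.0066, 0.116]
orientation: [-3.136, -0.0, -2.657]
ft_force: [-1.7, 1.4, 7.3]
grip_width: 0.199
```

```bash
python3 snap.py w8
```

```text
10.65 [ 0.59941851 -0.00663873  0.11597531] [-3.13610394e+00 -2.05320183e-04 -2.65702711e+00] -1.4085294412751632 [-1.67167485  1.37220436  7.29717971] [ 0.43644673  0.88281495 -0.12119459] 0.19880993628919047
```

View pics/w8.png

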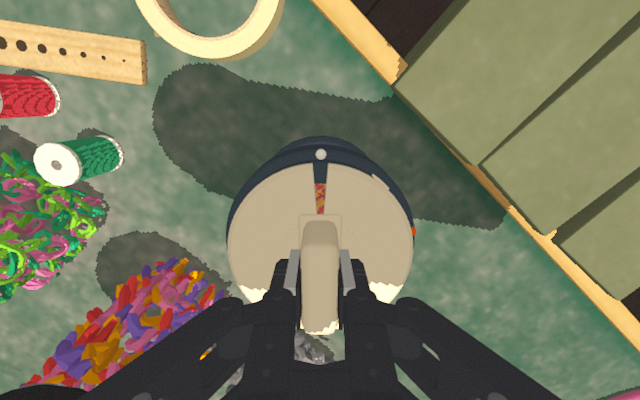

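step_arm --series '[[[0,0,0.1,0],[0,0,0.2,0],[0,0,0.2,0]]]'

```text
clock: 11.0
position: [0.5997, -0.0065, 0.1156]
orientation: [-3.136, 0.001, -2.657]
ft_force: [-3.5, 2.2, 10.8]
grip_width: 0.2
```

The lid is flat: z stops at 115.6 mm against the expected 115.5 mm. I'll turn it clockwise in stages.

step_arm --series '[[[0,0,0.1,3],[0,0,0.1,6],[0.01,-0.01,0.1,10],[0.02,-0.02,0.1,14],[0.02,-0.02,0.1,18],[0.03,-0.03,0.1,22],[0.03,-0.03,0.1,26],[0.04,-0.04,0.1,30],[0.04,-0.04,0.1,30],[0.04,-0.04,0.1,30]]]'

```text
clock: 12.0
position: [0.5999, -0.0073, 0.1158]
orientation: [-3.137, 0.005, 3.103]
ft_force: [-1.6, -0.5, 7.2]
grip_width: 0.201
```

```bash
python3 snap.py w9;python3 -c "
import cv2
i=cv2.imread('pics/w9.png')[125:265,220:420]
cv2.imwrite('pics/w9zz.png',cv2.resize(i,None,fx=4,fy=4,interpolation=cv2.INTER_CUBIC))"
```

```text
12.0 [ 0.59993352 -0.0072506   0.11580555] [-3.13652129  0.00494407  3.10321379] -1.9316578991275253 [-1.56326763 -0.46180674  7.17358652] [-0.03652982  1.14561641 -0.05523823] 0.20103551729917157
```

View pics/w9zz.png

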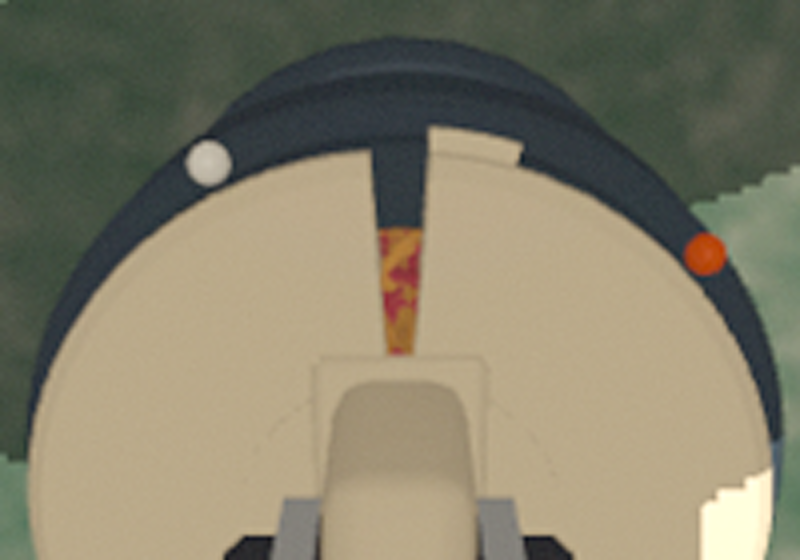

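step_arm --series '[[[0,0,0.1,3],[0,0,0.1,6],[0.01,-0.01,0.1,8],[0.01,-0.01,0.1,10],[0.01,-0.01,0.1,10],[0.01,-0.01,0.1,10]]]'

```text
clock: 12.65
position: [0.6, -0.0072, 0.1159]
orientation: [-3.138, 0.006, 2.929]
ft_force: [-2.6, 0.7, 6.4]
grip_width: 0.201
```

```bash
python3 snap.py w10;python3 -c "
import cv2
i=cv2.imread('pics/w10.png')[125:265,220:420]
cv2.imwrite('pics/w10zz.png',cv2.resize(i,None,fx=4,fy=4,interpolation=cv2.INTER_CUBIC))"
```

```text
12.65 [ 0.59997682 -0.00718418  0.11590602] [-3.13760179  0.00645734  2.9294207 ] -2.1058715403663015 [-2.55586319  0.72195427  6.35675077] [0.62954406 1.48992759 0.06841168] 0.2013722363943936
```

View pics/w10zz.png

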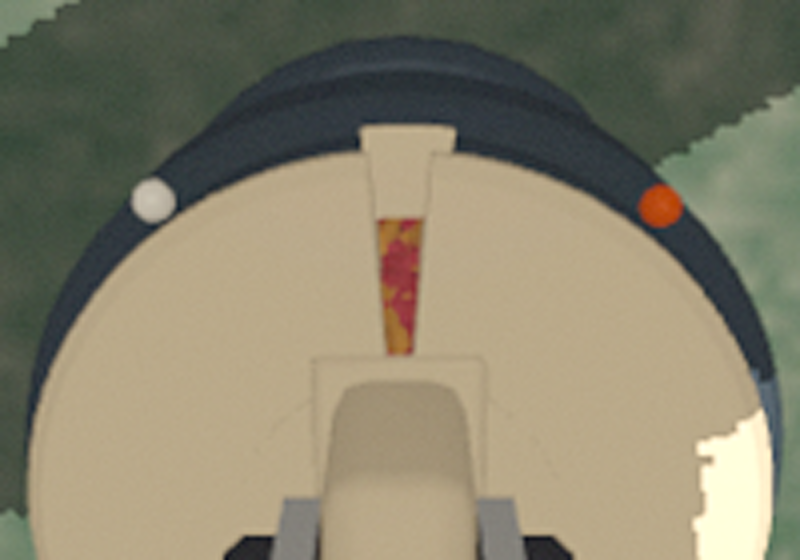

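The slit (u≈400) sits within the notch (360–456, centre 408). The dots are nearly level, which leaves about 0.5° to go. I'll trim that.

step_arm --series '[[[0,0,0.05,0.5],[0,0,0.05,0.6],[0,0,0.05,0.6],[0,0,0.05,0.6]]]'

```text
clock: 13.1
position: [0.5999, -0.0071, 0.116]
orientation: [-3.138, 0.007, 2.919]
ft_force: [-3.2, 1.2, 7.9]
grip_width: 0.2
```

```bash
python3 snap.py w11;python3 -c "
import cv2
from bench import vision
i=cv2.imread('pics/w11.png')[125:265,220:420]
cv2.imwrite('pics/w11zz.png',cv2.resize(i,None,fx=4,fy=4,interpolation=cv2.INTER_CUBIC))
cv2.imwrite('pics/sc11.png',cv2.resize(vision.snapshot('scene')[130:230,250:380,::-1],None,fx=6,fy=6,interpolation=cv2.INTER_CUBIC))"
```

```text
13.1 [ 0.5998933  -0.00714967  0.11601755] [-3.13764055  0.00664814  2.91927556] -2.1162638084232346 [-3.23188565  1.1754665   7.88365017] [0.46366446 1.58602549 0.25798661] 0.20028828328197637
```

View pics/w11zz.png

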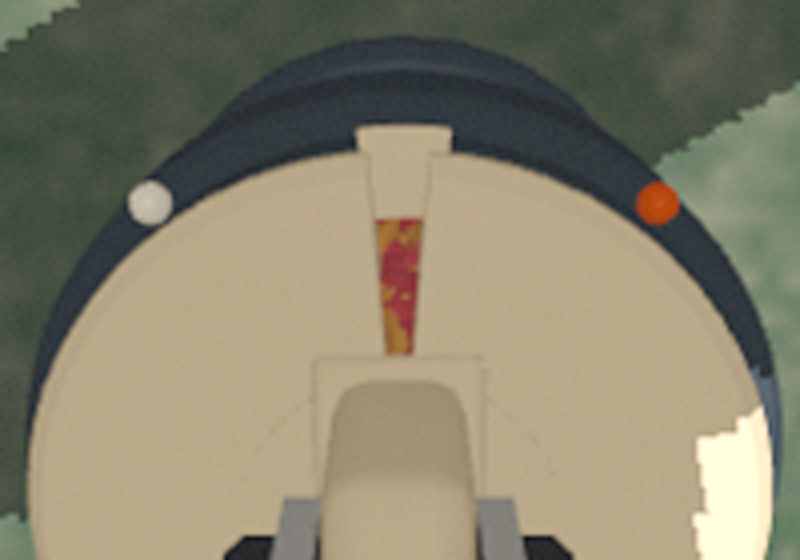

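View pics/sc11.png

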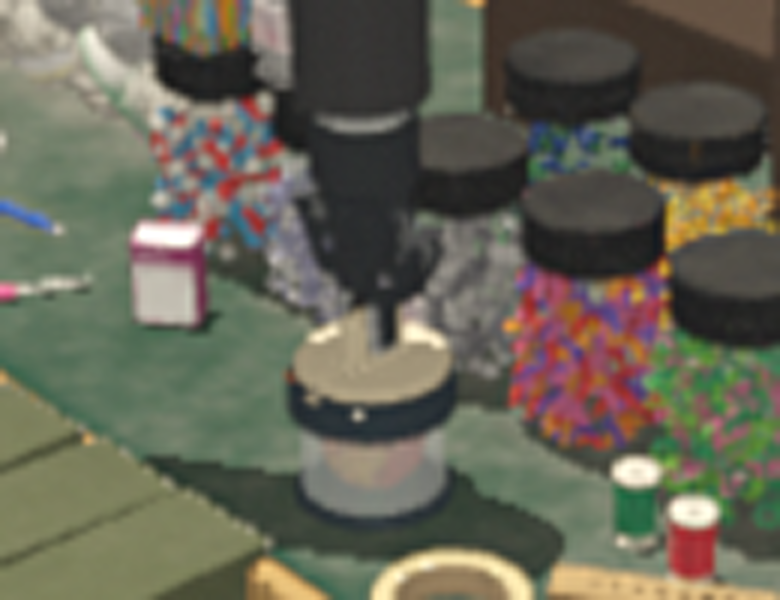

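```bash
python3 -c "
from bench import bot
s=bot.observe();print(s['clock'],s['position'],s['orientation'],s['ft_force'],s['grip_width']);print(bot.finish_job())"
```

```text
13.2 [ 0.59987529 -0.00718145  0.11601907] [-3.13760436  0.00660976  2.91926577] [-2.13831961  1.20388424  7.45896609] 0.19730181811108644
the job is handed in; nothing more can be done
None
```

The lid is on the canister, flat on the rim, and turned clockwise to the half-way position with its slit over the cream-lined notch. I handed the job in at 13.2 s, still gripping the handle with a light push of about 7.5 N.

- **Fitting:** My first try at lowering it was a few millimetres off and touched the rim at about 34 N. I backed off, moved it 1.2 mm and it dropped through with no contact force. It stopped at a height of 115.6 mm; I expected 115.5 mm.
- **Turn:** It turned about 40.5° from the white dot, short of where the sprung ball begins to resist. In the last wrist picture the white and orange dots were level, so the angle looks right. The slit's centre was about 0.6 mm to one side of the notch's centre, but still within its width.
- **Other checks:** The gripper tilted by about 0.4° at the end, and its height crept up to 116.0 mm. The lid looked flat in the last pictures. I saw nothing else on the counter move, but I did not check every item separately.

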